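# Comb cylinder studs into their grooved tray

### The job

Three steel engine studs lie askew across the ribs of the blue tray. Take the yellow-handled rake off its rest, feel how deep its tines are set by letting them down gently on the tray's ribs, and comb along the grooves until every stud lies flat and parallel in a groove of its own, without touching the studs with the gripper and without pressing the rake hard into the tray. Then stand the rake back on its rest, as it was, and leave the other things on the bench alone.

Things in the scene. Friction and masses are not known exactly. Their poses are not given: they have to be found in the camera images.
- tray: Blue plastic tray, fixed; outside 168 (x) by 194 mm (y), origin under its centre on the bench. Floor 8 mm up, inside 156 by 182 mm. Six triangular ribs (45-degree flanks, white crests 16 mm up) run along its x at y = -65, -39, -13, 13, 39, 65 mm, between seven grooves centred at y = 0, 26, 52, 78 mm and the same negative. Rim 6 mm thick, top 26 mm up.
- rake: Rake, 260 g; origin mid-underside of its crossbar (26 x 180 x 10 mm in x, y, z), z up. Six 4 mm tines at y = -65, -39, -13, 13, 39, 65 mm, spaced like the tray's ribs, are clamped at an unknown depth: tips 26 to 38 mm below the origin, to be found by touch. Yellow handle 24 (x) by 36 mm (y), 10 to 90 mm up; grip firmly across the 24 mm, about 65 mm up. Same turned half round. Combs along its x.
- rake_rest: Grey rest, fixed; origin under its centre on the bench. Base 60 x 190 x 6 mm; two posts, 44 (x) by 20 mm (y), at y = -78 and 78 mm carry the ends of the rake's crossbar on flat tops 50 mm up, the tines hanging between them. The rake starts there, its x and y along the rest's within a few degrees.
- stud_a: Steel stud: round rod 100 mm long, 10 mm thick, round ends, brass-coloured end parts, 60 g, loose. Origin at mid-length on its axis, x along it. Starts 19 to 26 degrees askew, either way, across rib crests, axis 21 mm above the tray's origin, its middle over a groove (y = -52, 0 or 52 mm of the tray) and within 7 mm of the tray's mid-length. In a groove its axis is 13 mm above the tray's origin.
- stud_b: Steel stud like stud_a. How combing works: tines let down on the ribs beside the stud's middle and drawn outward along the groove, 1 to 2 mm above the crests, swing that half into line; then the same from the middle to the other end. Tines over the rib crests leave each groove free. Drawn in from its end, a tine turns the stud across the tray instead.
- stud_c: Steel stud like stud_a. Near the ends of the tray, 64 mm along x from its middle, no stud covers the ribs: tines let down there show their depth. A tine let down on a stud stops about 10 mm higher than on a rib; lift, shift along the groove by 8 mm or so and feel again. Pressing tines into the tray with over 40 N is too hard.
- spray_can: bystander: orange and red spray can, 64 mm across, 160 mm tall, origin under its centre
- screwdriver: bystander: screwdriver lying on the bench, origin about under its middle
- spanner: bystander: steel spanner lying on the bench
- disc: bystander: terracotta-coloured abrasive disc, 60 mm across, 5 mm thick
- collar: bystander: brass collar, 44 mm across, 14 mm tall
- tub: bystander: small white bowl, 90 mm across, 50 mm tall
Not all that is in view belongs to the job. There is more than one size of the rake; the job needs the largest.

How it is judged:
By the outcome, as a careful person would: the job done as asked, in the order asked, and still so for the second after the job is handed in, with the robot touching nothing.
It also fails if it takes over 58 s, if anything falls off the work surface, if the arm or the gripper's body presses on something with over 40 N, if the wrist force passes 120 N, or if a joint passes its speed limit or range.

### The arm

A 7-joint arm with a two-finger parallel gripper is mounted at the origin on the work surface. World frame = base frame: x ahead of the robot, y to its left, z up, the work surface at z = 0. Lengths are in m, angles in rad, forces in N, time in s.
With the tool pointing down it reaches from about 0.35 to 0.9 m from the base axis. Payload 8.1 kg.
Tool frame: the origin (TCP) lies between the finger pads; the fingertips stand 17 mm ahead of it and the grasp point (between the pads) lies 2 mm behind it; z points along the fingers, y is the line along which they close (so a half turn about z gives the same grasp; the last joint's range is limited). The gripper opens to 92 mm and grips with 3 to 60 N. Pads are 19 mm wide; open, the fingers measure 130 mm over their backs; the gripper's body (75 mm by 190 mm) begins 47 mm behind the grasp point.
Start: joints at [-0.103, 0.434, 0.025, 1.573, -0.012, 1.134, -0.075], TCP at [0.625, -0, 0.244] pointing down, gripper open.
Joint ranges: [-2.62, 2.62], [-0.44, 2.09], [-1.27, 1.32], [0.08, 2.57], [-1.32, 4.46], [0.12, 2], [-2.74, 2.74]. Speed limits (rad/s): [2.22, 2.22, 3.01, 3.01, 3.14, 3.14, 3.14].

### API

Orientations are given as a rotation vector (axis times angle).
In Python, from cell import observe, get_image, calibration, sign_off, look_for, regions_of, landmark_of gives the robot as it stands.
- The arm moves only by the tool jog_arm, never from a script. Its argument "plan" is a list of rows, each an object with "offset": the shift along the tool's x, y, z normalised to -1 to 1, where 1 is 0.15 m, a list of three; "twist": the turn, a rotation vector about the tool's x, y, z normalised to -1 to 1, where 1 is 2 pi rad, a list of three; "fingers": the gripper command: -1 is shut, 1 is fully open, values between are in proportion. In form: [{"offset": [x, y, z], "twist": [ax, ay, az], "fingers": fingers}, ...]. A call has 1 to 20 rows; each row is the pose to reach, as a shift and turn from the pose commanded when the call began, along the tool's axes at that moment, turning the shorter way round; what a row does not reach only later rows make up. A row lasts 1/8 s, in which the tool goes at most 62.5 mm and 10.7 degrees, less where a joint would pass 70% of its speed; a pose out of reach is approached as far as the arm can. A call with a number of a shift or a turn outside -1 to 1 is refused whole. A call with a gripper value outside its range is refused whole. The fingers move at their own pace and stop on an object; "newtons" is the grip in N (left out, the last holds). Time passes only in rows, so rows that repeat a pose let the fingers close. It gives the time, the measured TCP pose, the force, the opening and the grip force at its end, in the units of the state.
- observe(): the state, without advancing time (a new reading comes with each control period).
- get_image(name): name is "scene" or "side" or "wrist"; returns the picture (420x560x3 uint8, red, green, blue); there is no depth.
- calibration(name): a dict with "fov_y" (degrees; the focal length in pixels is half the picture's height over the tangent of half this angle, whatever the lens; pixels are square), "cx", "cy" (the principal point, pixels), "position" and "attitude" of the camera in the world. Camera axes: x right, y down, z forward; pixel columns grow to the right and rows downward; lengths in m; the calibration is good to about 2 mm. The wrist camera is an equidistant fisheye: a pixel r from the principal point sees the ray r / f radians off the axis. A picture is of the moment at which its call begins: read the wrist's pose just before it. calibration takes no time and is no camera call; for the wrist camera it gives the pose at the moment of the call.
- sign_off(): hands the job in; it is judged then, once.
Trained networks look in the newest picture that a camera, given by its name, has taken for a name from the list of things; names that differ only in an ending like _2 or _b are one class to them, and where a whole thing is asked for, a point or a joint stands for the part that bears it (a point fixed in the world has none). Each returns a list of dicts, best first, with "conf" (0 to 1); they miss things now and then, are a little off and sometimes report something else, mostly with a low value. They report only what shows in the picture. A call takes as long as a camera call. They do not tell look-alikes from the thing itself.
- look_for(thing, camera): "box" ([left, top, width, height] as shares, 0 to 1, of the picture: columns of its width, rows of its height, round what is visible of it).
- regions_of(thing, camera): "region" (420x560 bool, what is visible of it) and "box" ([left, top, width, height] as shares, 0 to 1, of the picture: columns of its width, rows of its height, round what is visible of it).
- landmark_of(thing, camera): "at" ([row, column] as shares, 0 to 1, of the picture: columns of its width, rows of its height: a listed point, or the origin of a listed thing).
The state is a dict: "clock": time; "joints": joint angles; "dq": joint speeds; "joint_efforts": joint torques, N m; "position": TCP position; "ee_rot": TCP orientation; "force": force on the tool from outside, world axes, zero at the start; "ft_torque": the same for the moment, N m; "width": opening from 0.0 (shut) to 1.0 (fully open); "gripper_force": force on a finger pad.
Only numpy, scipy, OpenCV 4.12 (cv2) and the standard library are available. Lean on these libraries where they do the work, as an engineer would, in place of code of your own. Each camera call takes 0.05 s, during which the arm holds its last target. There are 200 camera calls.

## Working session

There is one attempt and no reset: what is moved stays moved. The work goes in short steps, Python scripts to look and compute and a tool call to move; the robot and the scene stay as the last step left them, time stands still between calls to the robot, and variables do not carry over. Pictures are saved under pics/ and viewed, at most 10 in all, crops included, and the job is handed in when it is done.

Besides the shell and the picture viewer there is one more tool, called after ">>>" as name(argument=value, ...), one argument or row to a line, values as JSON. jog_arm: Moves the arm, as the interface text tells. Scaled input: -1 to 1 covers 0.15 m each way for a shift and 2 pi rad each way for a turn. Its arguments: {"type":"object","properties":{"plan":{"type":"array","items":{"type":"object","properties":{"offset":{"type":"array","items":{"type":"number","minimum":-1,"maximum":1}},"twist":{"type":"array","items":{"type":"number","minimum":-1,"maximum":1}},"fingers":{"type":"number"}}}},"newtons":{"type":"number"}},"required":["plan"]}

```bash
ls; mkdir -p pics; cat > h.py <<'E'
import numpy as np, cv2
from scipy.spatial.transform import Rotation as R
from cell import *
def cam(n):
    c=calibration(n); f=210/np.tan(np.radians(c["fov_y"])/2); a=np.array(c["attitude"],float)
    M=R.from_rotvec(a).as_matrix() if a.shape==(3,) else (a if a.shape==(3,3) else R.from_quat(a).as_matrix())
    return c,f,M
def ray(n,row,col,C=None):
    c,f,M=C or cam(n); u=np.array([col-c["cx"],row-c["cy"]])
    if n=="wrist":
        r=np.hypot(*u)+1e-9; t=r/f; d=np.r_[u/r*np.sin(t),np.cos(t)]
    else: d=np.r_[u/f,1]
    return np.array(c["position"]),M@d
def on(n,row,col,z,C=None):
    p,d=ray(n,row,col,C); return p+d*(z-p[2])/d[2]
def proj(n,P,C=None):
    c,f,M=C or cam(n); q=M.T@(np.array(P)-np.array(c["position"]))
    if n=="wrist":
        r=np.hypot(q[0],q[1])+1e-9; t=np.arctan2(r,q[2]); return c["cy"]+f*t*q[1]/r, c["cx"]+f*t*q[0]/r
    return c["cy"]+f*q[1]/q[2], c["cx"]+f*q[0]/q[2]
E
python3 - <<'E'
from h import *
print(observe()); 
for n in("scene","side","wrist"):
    print(n,calibration(n)); im=get_image(n); cv2.imwrite(f"pics/{n}0.png",im[...,::-1])
    for t in("tray","rake","rake_rest","stud_a"):
        print(t,[(round(d["conf"],2),np.round(np.array(d["at"])*[420,560],1).tolist()) for d in landmark_of(t,n)])
a=[cv2.imread(f"pics/{n}0.png") for n in("scene","side")]
cv2.imwrite("pics/both.png",cv2.resize(np.hstack(a),(800,300)))
E
```

```text
pics
{'clock': 0.0, 'joints': array([-0.10262373,  0.43521002,  0.02498649,  1.57408443, -0.01157905,
        1.13401069, -0.07509694]), 'dq': array([-1.15648582e-04,  5.54165103e-04,  7.75062683e-06, -6.82561035e-04,
        7.72789517e-04, -1.35593494e-04,  1.93591854e-03]), 'joint_efforts': array([ 3.89017032e-04, -6.67853522e+01,  9.84863900e-01, -3.14464223e+01,
       -6.05165795e-02,  4.27553023e-02,  1.12382318e-04]), 'position': array([ 6.24517529e-01, -5.44211376e-05,  2.42958076e-01]), 'ee_rot': array([-2.22079620e+00, -2.22069347e+00,  1.91609053e-03]), 'force': array([-0.3825605 ,  0.10217779,  0.29814042]), 'ft_torque': array([-0.03171428, -0.00946852, -0.00343972]), 'gripper_force': 0.0, 'width': 0.9980458894740708}
scene {'fov_y': 48.100211478444464, 'cx': 271.94294468222637, 'cy': 210.59984064605325, 'position': array([0.87688634, 0.53606985, 1.10401299]), 'attitude': array([-0.68898685, -2.81774424,  0.77498909])}
tray [(0.81, [171.1, 251.3])]
rake [(0.82, [132.5, 307.3]), (0.79, [334.1, 306.7]), (0.6, [251.5, 319.6])]
rake_rest [(0.61, [258.3, 320.4])]
stud_a [(0.49, [179.1, 258.3])]
side {'fov_y': 42.56212074205203, 'cx': 269.77233699569416, 'cy': 214.4986880074509, 'position': array([-0.06234075,  0.98038959,  1.08803335]), 'attitude': array([-0.72393353,  2.57259904, -1.15183666])}
tray [(0.59, [196.2, 297.5])]
rake [(0.93, [250.5, 253.5]), (0.53, [208.5, 367.8])]
rake_rest [(0.96, [261.8, 249.1])]
stud_a [(0.6, [179.0, 313.6]), (0.57, [194.4, 304.1]), (0.49, [199.3, 292.9])]
wrist {'fov_y': 65.70646984690485, 'cx': 272.54897601033673, 'cy': 200.84077892942375, 'position': array([0.623975  , 0.07456392, 0.38422036]), 'attitude': array([ 2.86307407e+00,  1.90189023e-03, -2.48965838e-04])}
tray [(0.79, [303.7, 215.1])]
rake [(0.57, [50.7, 175.7])]
rake_rest [(0.81, [56.8, 186.5])]
stud_a [(0.69, [311.8, 213.8])]
```

View pics/scene0.png

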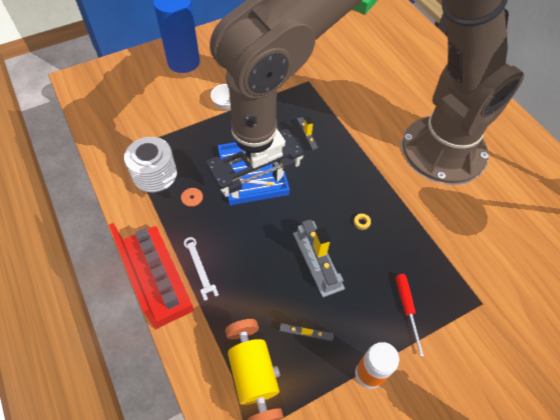

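View pics/wrist0.png

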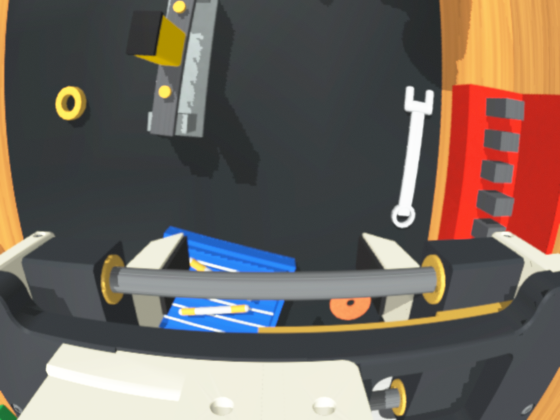

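```bash
python3 - <<'E'
from h import *
for t,z in(("rake_rest",0),("rake",.05),("tray",0)):
    for n in("scene","side"):
        get_image(n)
        for d in landmark_of(t,n): r,c=np.array(d["at"])*[420,560]; print(t,n,round(d["conf"],2),on(n,r,c,z).round(4))
for n in("scene","side"):
    for d in regions_of("rake",n)[:3]:
        m=d["region"].astype(np.uint8); b=np.array(d["box"])*[560,420,560,420]; print("rake",n,round(d["conf"],2),b.round(),m.sum())
a=cv2.imread("pics/scene0.png")[200:320,250:410]; b=cv2.imread("pics/side0.png")[160:310,180:380]
cv2.imwrite("pics/c1.png",np.vstack([cv2.resize(a,(400,300),interpolation=2),cv2.resize(b,(400,300),interpolation=2)]))
E
```

```text
rake_rest scene 0.63 [0.5229 0.1391 0.    ]
rake_rest side 0.94 [0.5226 0.1435 0.    ]
rake scene 0.82 [0.5224 0.1394 0.05  ]
rake scene 0.66 [0.6605 0.3047 0.05  ]
rake scene 0.53 [ 0.3629 -0.2046  0.05  ]
rake side 0.85 [ 0.3306 -0.1813  0.05  ]
rake side 0.67 [0.63   0.3218 0.05  ]
rake side 0.65 [0.524  0.1405 0.05  ]
tray scene 0.74 [ 0.5512 -0.1866  0.    ]
tray side 0.97 [ 0.5473 -0.1752  0.    ]
rake scene 0.75 [280. 322.  55.  23.] 533
rake scene 0.62 [295. 112.  23.  36.] 353
rake scene 0.58 [303. 218.  34.  68.] 1011
rake side 0.89 [225. 221.  51.  50.] 852
rake side 0.69 [354. 192.  26.  26.] 308
rake side 0.65 [172. 259.  19.  38.] 268
```

View pics/side0.png

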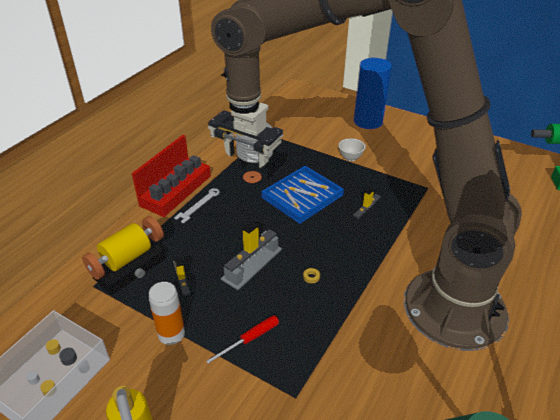

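View pics/c1.png

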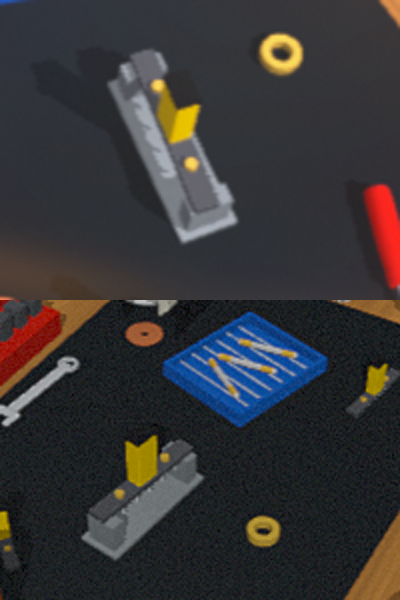

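```bash
cat > fit.py <<'E'
from h import *
from scipy.optimize import minimize
def box(x0,x1,y0,y1,z0,z1): return np.array([[x,y,z] for x in(x0,x1) for y in(y0,y1) for z in(z0,z1)])
REST=[box(-.03,.03,-.095,.095,0,.006)]+[box(-.022,.022,s*.078-.01,s*.078+.01,.006,.05) for s in(1,-1)]
RAKE=[box(-.013,.013,-.09,.09,.05,.06),box(-.012,.012,-.018,.018,.06,.14)]
TRAY=[box(-.084,.084,-.097,.097,0,.026)]
def render(boxes,p,n,C,S=4):
    m=np.zeros((420*S,560*S),np.uint8); c,s=np.cos(p[2]),np.sin(p[2])
    for b in boxes:
        W=np.c_[b[:,0]*c-b[:,1]*s+p[0],b[:,0]*s+b[:,1]*c+p[1],b[:,2]]
        uv=np.array([proj(n,w,C)[::-1] for w in W])
        cv2.fillConvexPoly(m,cv2.convexHull(((uv+.5)*S).astype(np.float32)).astype(np.int32),1)
    return cv2.resize(m.astype(np.float32),(560,420),interpolation=cv2.INTER_AREA)
def fit(boxes,p0,masks):
    Cs={n:cam(n) for n in masks}
    def cost(q):
        p=np.array(q)*[.01,.01,.1]; return sum(np.abs(render(boxes,p,n,Cs[n])-m).sum()/m.sum() for n,m in masks.items())
    q0=np.array(p0)/[.01,.01,.1]
    r=minimize(cost,q0,method="Nelder-Mead",options=dict(initial_simplex=q0+np.vstack([np.zeros(3),np.eye(3)])*1.0,maxiter=150,xatol=.01,fatol=1e-4))
    return r.x*[.01,.01,.1],r.fun
def mask(things,n,near):
    out=np.zeros((420,560),np.float32)
    for t in things:
        for d in regions_of(t,n):
            ys,xs=np.nonzero(d["region"])
            if np.hypot(ys.mean()-near[0],xs.mean()-near[1])<30: out=np.maximum(out,d["region"]); break
    return out
E
python3 - <<'E'
from fit import *
for n in("side","scene"): get_image(n)
P=[.5225,.141,.05]
ms={n:mask(["rake_rest","rake"],n,proj(n,P)) for n in("scene","side")}
for y in (-.35,.0,): print("rest",fit(REST+RAKE,[.5225,.141,y],ms),[m.sum() for m in ms.values()])
for n in ms: print(n,fit(REST+RAKE,[.5225,.141,-.1],{n:ms[n]}))
mt={"side":mask(["tray","stud_a"],"side",proj("side",[.55,-.18,.01]))}
im=cv2.cvtColor(cv2.imread("pics/side0.png"),cv2.COLOR_BGR2HSV)
print(mt["side"].sum(), [fit(TRAY,[.55,-.178,y],mt) for y in(-.2,.2)])
c,f,M=cam("side")
for d in regions_of("stud_a","side"):
    ys,xs=np.nonzero(d["region"]); q=np.array([on("side",a,b,.021)[:2] for a,b in zip(ys,xs)])
    w,v=np.linalg.eigh(np.cov(q.T)); print(round(d["conf"],2),len(q),q.mean(0).round(4),np.degrees(np.arctan(v[1,1]/v[0,1])).round(1),np.sqrt(w*12).round(3))
E
```

```text
rest (array([ 0.52368914,  0.14217881, -0.12186576]), np.float64(0.17961448431015015)) [np.float32(1850.0), np.float32(1912.0)]
rest (array([ 0.52393939,  0.14234624, -0.11610811]), np.float64(0.17902755737304688)) [np.float32(1850.0), np.float32(1912.0)]
scene (array([ 0.52366669,  0.14054127, -0.11533046]), np.float64(0.08347973227500916))
side (array([ 0.52324602,  0.14481051, -0.12327412]), np.float64(0.0824725404381752))
44.0 [(array([ 1.2  , -2.438,  9.5  ]), np.float64(1.0)), (array([ 1.61222222, -2.218     ,  4.24444444]), np.float64(1.0))]
0.59 44 [ 0.5664 -0.1397] -34.8 [0.01  0.067]
0.56 110 [ 0.5358 -0.2329] 8.7 [0.019 0.094]
0.54 73 [ 0.5408 -0.1829] 6.2 [0.013 0.086]
```

>>> jog_arm(
  plan=[
    {"offset": [0.3,-0.2,0],"twist": [0,0,0.0188],"fingers": 0.2},
    {"offset": [0.65,-0.45,0],"twist": [0,0,0.0188],"fingers": 0.2},
    {"offset": [0.947,-0.673,0.0],"twist": [0,0,0.0188],"fingers": 0.2},
    {"offset": [0.947,-0.673,0.0],"twist": [0,0,0.0188],"fingers": 0.2},
    {"offset": [0.947,-0.673,0.0],"twist": [0,0,0.0188],"fingers": 0.2},
  ],
)

```text
clock: 2.52
position: [0.5245, 0.1416, 0.244]
ee_rot: [2.348, 2.086, 0.0]
force: [0.3, -0.4, -0.9]
width: 0.603
gripper_force: 0.0
```

```bash
python3 - <<'E'
from fit import *
o=observe(); print(o["clock"],o["position"],o["ee_rot"])
for n in("wrist","side","scene"):
    cv2.imwrite(f"pics/{n}1.png",get_image(n)[...,::-1])
    for t in ("rake","stud_a","tray"):
        for d in regions_of(t,n):
            ys,xs=np.nonzero(d["region"]); z={"rake":.14,"stud_a":.021,"tray":.026}[t]
            q=np.array([on(n,a,b,z)[:2] for a,b in zip(ys,xs)]); w,v=np.linalg.eigh(np.cov(q.T))
            print(n,t,round(d["conf"],2),len(q),q.mean(0).round(4),np.degrees(np.arctan(v[1,1]/v[0,1])).round(1),np.sqrt(w*12).round(3))
            if t=="tray" and n!="wrist" and len(q)>800:
                m=d["region"].astype(np.uint8); cs,_=cv2.findContours(m,0,2); m=np.zeros_like(m); cv2.fillConvexPoly(m,cv2.convexHull(np.vstack(cs)),1)
                for y in(-.25,.0): print("  fit",fit(TRAY,[.55,-.18,y],{n:m.astype(np.float32)}))
    for d in landmark_of("rake",n): print(n,"rake lm",round(d["conf"],2),on(n,*(np.array(d["at"])*[420,560]),.05).round(4))
a=cv2.imread("pics/scene1.png")[110:230,190:310]; b=cv2.imread("pics/side1.png")[150:240,250:360]
cv2.imwrite("pics/c2.png",np.hstack([cv2.resize(a,(400,400),interpolation=2),cv2.resize(b,(400,400),interpolation=2)]))
E
```

```text
2.525 [0.52446187 0.14159406 0.24397679] [2.34808102e+00 2.08594513e+00 4.83330137e-04]
wrist rake 0.87 2295 [0.6109 0.2703] -36.6 [0.027 0.074]Traceback (most recent call last):
  File "<stdin>", line 8, in <module>
  File "h.py", line 15, in on
    p,d=ray(n,row,col,C); return p+d*(z-p[2])/d[2]
        ~~~^^^^^^^^^^^^^
  File "h.py", line 9, in ray
    c,f,M=C or cam(n); u=np.array([col-c["cx"],row-c["cy"]])
               ~~~^^^
  File "h.py", line 5, in cam
    c=calibration(n); f=210/np.tan(np.radians(c["fov_y"])/2); a=np.array(c["attitude"],float)
ValueError: time passes only in moves, steps and waits
```

View pics/wrist1.png

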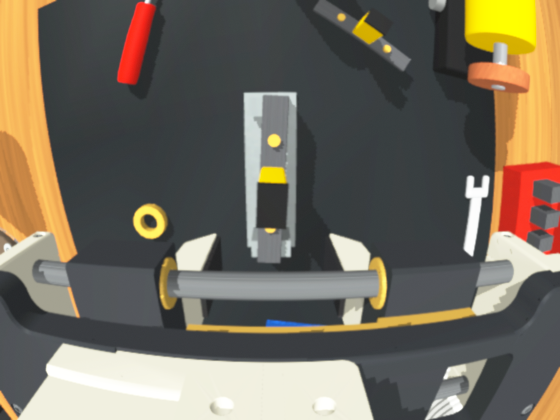

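```bash
sed -n 's/x/x/p' h.py >/dev/null; python3 - <<'E'
from fit import *
C=cam("wrist")
A,B=on("wrist",97,275.5,.06,C),on("wrist",260,269.5,.06,C); print("bar",A.round(4),B.round(4),((A+B)/2).round(4),np.arctan2(-(A-B)[0],(A-B)[1]), np.linalg.norm(A-B))
for r,c in((97,276),(183,259),(183,287),(228,258),(228,288)): print("h",r,c,on("wrist",r,c,.14,C).round(4))
E=[on("wrist",r,c,.006,C) for r,c in((93,245),(93,296),(255,246),(255,293))]; print(np.round(E,4))
Cs={n:cam(n) for n in("scene","side")}
for n in("side","scene"):
    cv2.imwrite(f"pics/{n}1.png",get_image(n)[...,::-1])
    for t in ("stud_a","tray"):
        for d in regions_of(t,n)[:4]:
            ys,xs=np.nonzero(d["region"]); z={"stud_a":.021,"tray":.026}[t]
            q=np.array([on(n,a,b,z,Cs[n])[:2] for a,b in zip(ys,xs)]); w,v=np.linalg.eigh(np.cov(q.T))
            print(n,t,round(d["conf"],2),len(q),q.mean(0).round(4),np.degrees(np.arctan(v[1,1]/v[0,1])).round(1),np.sqrt(w*12).round(3))
            if t=="tray" and len(q)>800:
                m=d["region"].astype(np.uint8); cs,_=cv2.findContours(m,0,2); m=np.zeros_like(m); cv2.fillConvexPoly(m,cv2.convexHull(np.vstack(cs)),1)
                print("  fit",fit(TRAY,[.55,-.18,-.15],{n:m.astype(np.float32)}))
a=cv2.imread("pics/scene1.png")[110:230,190:310]; b=cv2.imread("pics/side1.png")[150:240,250:360]
cv2.imwrite("pics/c2.png",np.hstack([cv2.resize(a,(400,400),interpolation=2),cv2.resize(b,(400,400),interpolation=2)]))
print(observe()["clock"])
E
```

```text
bar [0.5373 0.2273 0.06  ] [0.5103 0.0552 0.06  ] [0.5238 0.1413 0.06  ] -0.15510347211223569 0.17421520857298492
h 97 276 [0.5365 0.2242 0.14  ]
h 183 259 [0.5158 0.1607 0.14  ]
h 183 287 [0.5372 0.1581 0.14  ]
h 228 258 [0.5102 0.1241 0.14  ]
h 228 288 [0.5341 0.1212 0.14  ]
[[0.5039 0.2385 0.006 ]
 [0.5619 0.2315 0.006 ]
 [0.4775 0.0392 0.006 ]
 [0.5375 0.0321 0.006 ]]
side stud_a 0.73 452 [0.3837 0.3405] 68.6 [0.026 0.144]
side stud_a 0.57 7 [ 0.5578 -0.2295] 6.9 [0.006 0.094]
side tray 0.71 891 [0.5546 0.1038] -83.4 [0.075 0.183]
  fit (array([ 1.45481481, -1.81703704,  3.46481481]), np.float64(1.0))
side tray 0.63 1984 [ 0.5274 -0.1678] -83.8 [0.164 0.224]
  fit (array([ 0.54721769, -0.18274033, -0.25306998]), np.float64(0.11561192572116852))
scene stud_a 0.69 165 [ 0.5594 -0.1351] -34.6 [0.017 0.09 ]
scene stud_a 0.69 150 [ 0.5323 -0.2353] 8.3 [0.017 0.099]
scene tray 0.88 3142 [ 0.5537 -0.1758] 68.4 [0.171 0.212]
  fit (array([ 0.54773499, -0.18508199, -0.26797833]), np.float64(0.034109700471162796))
scene tray 0.54 165 [ 0.5568 -0.1297] -34.7 [0.016 0.096]
2.925
```

View pics/c2.png

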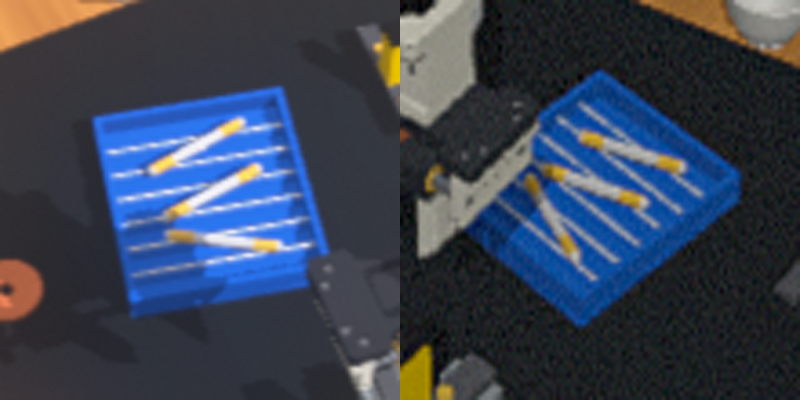

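The bench has three rakes, at scene pixels (row, col) (132,307), (334,306) and (251,320). The last one is clearly the longest and stands on the grey rest, so it is the one meant, and the enlarged crop confirms it. In the crop, the tray sits at about (0.548, -0.185) with a yaw near -0.26, and its three studs lie askew across the ribs. I'll grip that rake now.

>>> jog_arm(
  plan=[
    {"offset": [0,0,0.35],"twist": [0,0,0.004],"fingers": 0.2},
    {"offset": [0,0,0.65],"twist": [0,0,0.004],"fingers": 0.2},
    {"offset": [0,0,0.873],"twist": [0,0,0.004],"fingers": 0.2},
    {"offset": [0,0,0.873],"twist": [0,0,0.004],"fingers": 0.2},
    {"offset": [0,0,0.873],"twist": [0,0,0.004],"fingers": -0.7},
    {"offset": [0,0,0.873],"twist": [0,0,0.004],"fingers": -1},
    {"offset": [0,0,0.873],"twist": [0,0,0.004],"fingers": -1},
    {"offset": [0,0,0.873],"twist": [0,0,0.004],"fingers": -1},
    {"offset": [0,0,0.873],"twist": [0,0,0.004],"fingers": -1},
    {"offset": [0,0,0.873],"twist": [0,0,0.004],"fingers": -1},
  ],
  newtons=55,
)

```text
clock: 4.18
position: [0.5246, 0.1422, 0.1136]
ee_rot: [2.374, 2.056, 0.002]
force: [-1.6, 0.1, 7.0]
width: 0.263
gripper_force: 54.9
```

>>> jog_arm(
  plan=[
    {"offset": [0,0,-0.2],"twist": [0,0,0],"fingers": -1},
    {"offset": [0,0,-0.5],"twist": [0,0,0],"fingers": -1},
    {"offset": [0,0,-0.7],"twist": [0,0,0],"fingers": -1},
    {"offset": [0,0,-0.7],"twist": [0,0,0],"fingers": -1},
    {"offset": [0,0,-0.7],"twist": [0,0,0],"fingers": -1},
  ],
)

```text
clock: 4.8
position: [0.5233, 0.1418, 0.2165]
ee_rot: [-2.374, -2.056, 0.003]
force: [-0.8, 0.3, -2.6]
width: 0.261
gripper_force: 54.9
```

```bash
cat > crest.py <<'E'
from fit import *
from scipy.optimize import least_squares
def bluefit(n,im,p0,C):
    # maximise whiteness along the modelled crests, and blue silhouette
    hsv=cv2.cvtColor(im,cv2.COLOR_RGB2HSV); s=cv2.GaussianBlur(im[...,0].astype(np.float32),(0,0),1.0)
    xs=np.linspace(-.076,.076,60)
    def val(p):
        c,sn=np.cos(p[2]),np.sin(p[2]); t=0
        for y in(-.065,-.039,-.013,.013,.039,.065):
            for off,w in((0,1),(.006,-.5),(-.006,-.5)):
                P=np.c_[xs*c-(y+off)*sn+p[0],xs*sn+(y+off)*c+p[1],np.full(60,.016-abs(off))]
                uv=np.array([proj(n,q,C)[::-1] for q in P],np.float32)
                t+=w*np.minimum(cv2.remap(s,uv[:,:1],uv[:,1:],1),180).mean()
        return t
    best=(-1e9,)
    for dy in np.arange(-.009,.0091,.0015):
        for a in np.arange(-.08,.081,.02):
            p=np.array(p0)+[-dy*np.sin(p0[2]),dy*np.cos(p0[2]),a]; v=val(p)
            if v>best[0]: best=(v,p)
    r=minimize(lambda q:-val(np.array(q)*[.01,.01,.1]),best[1]/[.01,.01,.1],method="Nelder-Mead",options=dict(initial_simplex=best[1]/[.01,.01,.1]+np.vstack([np.zeros(3),np.eye(3)*.15]),maxiter=80))
    return r.x*[.01,.01,.1],-r.fun
E
python3 - <<'E'
from crest import *
print(observe()["force"],observe()["position"])
for n in("scene","side"):
    C=cam(n); im=cv2.imread(f"pics/{n}1.png")[...,::-1].copy(); b=cv2.cvtColor(im,cv2.COLOR_RGB2HSV)
    if n=="side": im=cv2.imread("pics/side0.png")[...,::-1].copy(); b=cv2.cvtColor(im,cv2.COLOR_RGB2HSV)
    print(n,bluefit(n,im,[.5475,-.185,-.26],C))
    m=((b[...,0]>105)&(b[...,0]<125)&(b[...,1]>150)&(b[...,2]>60)).astype(np.uint8)
    r,c=map(int,proj(n,[.5475,-.185,.01],C)); k=np.zeros_like(m); k[r-65:r+65,c-65:c+65]=1; m*=k
    m=cv2.morphologyEx(m,cv2.MORPH_OPEN,np.ones((2,2),np.uint8)); cs,_=cv2.findContours(m,0,2); cs=[x for x in cs if cv2.contourArea(x)>30]
    h=np.zeros_like(m); cv2.fillConvexPoly(h,cv2.convexHull(np.vstack(cs)),1)
    print(n,"sil",fit(TRAY,[.5475,-.185,-.26],{n:h.astype(np.float32)}))
E
```

```text
[-0.79404638  0.34844177 -2.55323473] [0.52326265 0.14175717 0.21654215]
scene (array([ 0.54819105, -0.18445531, -0.26610139]), np.float64(185.13772583007812))
scene sil (array([ 0.54621292, -0.18073582, -0.2720363 ]), np.float64(0.0444822795689106))
side (array([ 0.54816967, -0.1839332 , -0.27221707]), np.float64(142.128173828125))
side sil (array([ 0.54231006, -0.18138805, -0.26645433]), np.float64(0.04325027018785477))
```

>>> jog_arm(
  plan=[
    {"offset": [-0.3,0.13,0],"twist": [0,0,0],"fingers": -1},
    {"offset": [-0.65,0.3,0],"twist": [0,0,0],"fingers": -1},
    {"offset": [-1,0.45,0],"twist": [0,0,0],"fingers": -1},
  ],
)

```text
clock: 5.18
position: [0.5689, -0.0176, 0.2158]
ee_rot: [-2.373, -2.056, 0.004]
force: [1.1, -1.1, -2.8]
width: 0.258
gripper_force: 54.9
```

>>> jog_arm(
  plan=[
    {"offset": [-0.35,0.15,0],"twist": [0,0,0],"fingers": -1},
    {"offset": [-0.7,0.3,0],"twist": [0,0,0],"fingers": -1},
    {"offset": [-1,0.441,0.2],"twist": [0,0,0],"fingers": -1},
  ],
)

```text
clock: 5.55
position: [0.6144, -0.1767, 0.1876]
ee_rot: [2.374, 2.054, 0.001]
force: [1.1, 0.7, -3.2]
width: 0.258
gripper_force: 54.9
```

>>> jog_arm(
  plan=[
    {"offset": [-0.1,0,0.1],"twist": [0,0,0.01],"fingers": -1},
    {"offset": [-0.183,0,0.253],"twist": [0,0,0.02],"fingers": -1},
    {"offset": [-0.183,0,0.253],"twist": [0,0,0.02],"fingers": -1},
    {"offset": [-0.183,0,0.253],"twist": [0,0,0.02],"fingers": -1},
    {"offset": [-0.183,0,0.253],"twist": [0,0,0.02],"fingers": -1},
  ],
)

```text
clock: 6.18
position: [0.6103, -0.2, 0.1508]
ee_rot: [2.497, 1.906, 0.002]
force: [0.4, 0.4, -2.0]
width: 0.256
gripper_force: 54.9
```

```bash
cat > st.py <<'E'
from h import *
T=np.array([.548,-.1842]); Y=-.269
def st():
    o=observe(); r=R.from_rotvec(o["ee_rot"]).as_matrix(); d=o["position"][:2]-T
    x=np.array([np.cos(Y),np.sin(Y)]); y=np.array([-x[1],x[0]])
    print("t",o["clock"],"tray xy mm",(d@x*1e3).round(1),(d@y*1e3).round(1),"z",(o["position"][2]*1e3).round(2),"yaw",np.arctan2(r[1,1],r[0,1]).round(4),"tilt",(r[:2,2]).round(4),"F",o["force"].round(1),"M",o["ft_torque"].round(2),"w",round(o["width"],3))
E
python3 - <<'E'
from st import *
st()
a=get_image("scene"); b=get_image("side"); cv2.imwrite("pics/s2.png",a[...,::-1]); cv2.imwrite("pics/d2.png",b[...,::-1])
cv2.imwrite("pics/c3.png",np.hstack([cv2.resize(a[90:230,180:320],(400,400),interpolation=2),cv2.resize(b[130:250,240:360],(400,400),interpolation=2)])[...,::-1])
E
```

```text
t 6.175 tray xy mm 64.2 1.3 z 150.78 yaw -0.267 tilt [0.0015 0.0003] F [ 0.4  0.4 -2. ] M [-0.04  0.   -0.07] w 0.256
```

View pics/c3.png

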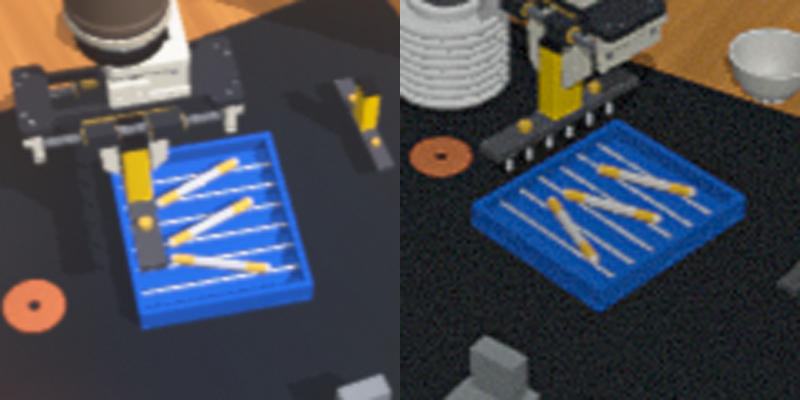

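>>> jog_arm(
  plan=[
    {"offset": [-0.007,0,0.1],"twist": [0,0,0],"fingers": -1},
    {"offset": [-0.007,0,0.18],"twist": [0,0,0],"fingers": -1},
    {"offset": [-0.007,0,0.207],"twist": [0,0,0],"fingers": -1},
    {"offset": [-0.007,0,0.207],"twist": [0,0,0],"fingers": -1},
  ],
)

```text
clock: 6.78
position: [0.609, -0.2021, 0.1182]
ee_rot: [-2.499, -1.903, 0.001]
force: [-0.5, 0.1, -1.8]
width: 0.257
gripper_force: 54.9
```

```bash
python3 - <<'E'
from st import *
st()
o=observe(); r=R.from_rotvec(o["ee_rot"]).as_matrix(); a=np.arctan2(r[1,1],r[0,1]); p=o["position"]
b=get_image("side"); C=cam("side"); S=8; c0,r0=250,140; k=cv2.resize(b[r0:r0+75,c0:c0+100],(800,600),interpolation=2)[...,::-1].copy()
def mk(x,y,z,col):
    P=[p[0]+x*np.cos(a)-y*np.sin(a),p[1]+x*np.sin(a)+y*np.cos(a),p[2]-.0636+z]; rr,cc=proj("side",P,C); cv2.circle(k,(int((cc-c0+.5)*S),int((rr-r0+.5)*S)),3,col,-1)
for x in(-.013,.013):
    for y in(-.09,.09): mk(x,y,.01,(0,0,255))
for y in(-.065,-.039,-.013,.013,.039,.065): mk(0,y,-.03,(0,255,0))
cv2.imwrite("pics/k.png",k)
E
```

```text
t 6.775 tray xy mm 63.6 -1.1 z 118.15 yaw -0.2691 tilt [-0.001   0.0002] F [-0.5  0.1 -1.8] M [ 0.01  0.07 -0.02] w 0.257
```

View pics/k.png

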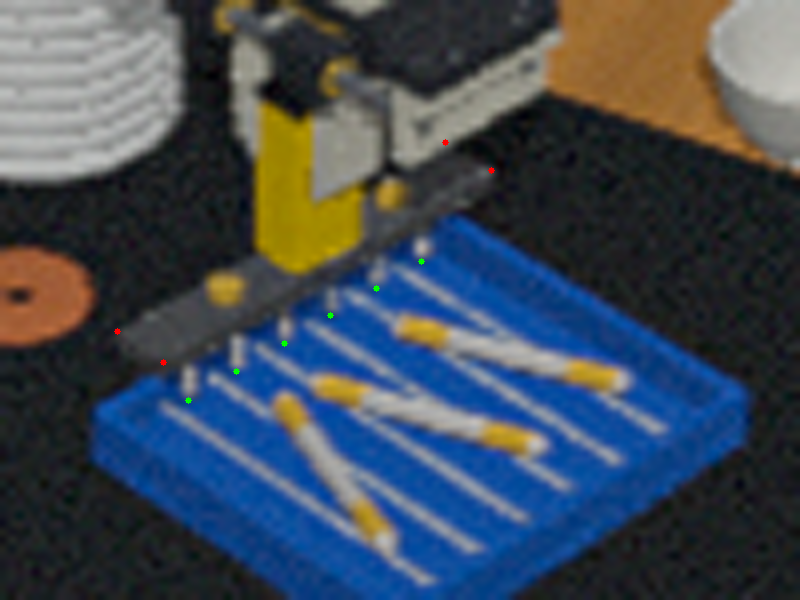

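The rake model overlays well on the picture, with the bar corners and tines on their marks. The tips show roughly 28 to 29 mm below the origin, so I expect contact at a TCP height of about 0.108.

>>> jog_arm(
  plan=[
    {"offset": [0.007,0,0.03],"twist": [0,0,0],"fingers": -1},
    {"offset": [0.01,0,0.047],"twist": [0,0,0],"fingers": -1},
    {"offset": [0.01,0,0.047],"twist": [0,0,0],"fingers": -1},
  ],
)

```text
clock: 7.2
position: [0.6096, -0.2006, 0.1115]
ee_rot: [-2.499, -1.903, 0.0]
force: [-0.7, 0.0, -2.9]
width: 0.258
gripper_force: 54.9
```

>>> jog_arm(
  plan=[
    {"offset": [0,0,0.007],"twist": [0,0,0],"fingers": -1},
    {"offset": [0,0,0.007],"twist": [0,0,0],"fingers": -1},
  ],
)

```text
clock: 7.45
position: [0.6097, -0.2008, 0.1107]
ee_rot: [2.499, 1.903, -0.0]
force: [-0.4, -0.3, -1.9]
width: 0.26
gripper_force: 54.9
```

>>> jog_arm(
  plan=[
    {"offset": [0,0,0.007],"twist": [0,0,0],"fingers": -1},
    {"offset": [0,0,0.007],"twist": [0,0,0],"fingers": -1},
  ],
)

```text
clock: 7.7
position: [0.6097, -0.2007, 0.1096]
ee_rot: [-2.499, -1.904, 0.0]
force: [-0.1, -0.1, -1.4]
width: 0.262
gripper_force: 54.9
```

>>> jog_arm(
  plan=[
    {"offset": [0,0,0.007],"twist": [0,0,0],"fingers": -1},
    {"offset": [0,0,0.007],"twist": [0,0,0],"fingers": -1},
  ],
)

```text
clock: 7.95
position: [0.6096, -0.2007, 0.1085]
ee_rot: [-2.499, -1.903, 0.0]
force: [-0.7, 1.0, -2.9]
width: 0.26
gripper_force: 54.9
```

>>> jog_arm(
  plan=[
    {"offset": [0,0,0.005],"twist": [0,0,0],"fingers": -1},
    {"offset": [0,0,0.005],"twist": [0,0,0],"fingers": -1},
  ],
)

```text
clock: 8.2
position: [0.6097, -0.2007, 0.1078]
ee_rot: [-2.499, -1.903, 0.0]
force: [0.5, 0.5, -2.4]
width: 0.258
gripper_force: 54.9
```

```bash
python3 -c "
from st import *
st()"
```

```text
t 8.2 tray xy mm 63.8 0.5 z 107.77 yaw -0.269 tilt [-0.  0.] F [ 0.5  0.5 -2.4] M [0.04 0.02 0.04] w 0.258
```

>>> jog_arm(
  plan=[
    {"offset": [0,0,0.005],"twist": [0,0,0],"fingers": -1},
    {"offset": [0,0,0.005],"twist": [0,0,0],"fingers": -1},
  ],
)

```text
clock: 8.45
position: [0.6097, -0.2007, 0.107]
ee_rot: [-2.499, -1.903, 0.0]
force: [0.7, 0.5, -2.9]
width: 0.257
gripper_force: 54.9
```

>>> jog_arm(
  plan=[
    {"offset": [0,0,0.005],"twist": [0,0,0],"fingers": -1},
    {"offset": [0,0,0.005],"twist": [0,0,0],"fingers": -1},
  ],
)

```text
clock: 8.7
position: [0.6097, -0.2007, 0.1064]
ee_rot: [2.499, 1.903, 0.0]
force: [-1.1, -0.4, -2.0]
width: 0.258
gripper_force: 54.9
```

>>> jog_arm(
  plan=[
    {"offset": [0,0,0.005],"twist": [0,0,0],"fingers": -1},
    {"offset": [0,0,0.005],"twist": [0,0,0],"fingers": -1},
  ],
)

```text
clock: 8.95
position: [0.6098, -0.2008, 0.106]
ee_rot: [2.499, 1.903, 0.0]
force: [-0.8, 0.1, 2.6]
width: 0.258
gripper_force: 54.9
```

>>> jog_arm(
  plan=[
    {"offset": [0,0,0.005],"twist": [0,0,0],"fingers": -1},
    {"offset": [0,0,0.005],"twist": [0,0,0],"fingers": -1},
  ],
)

```text
clock: 9.2
position: [0.61, -0.2008, 0.1058]
ee_rot: [2.499, 1.903, 0.001]
force: [-2.3, 1.2, 9.3]
width: 0.261
gripper_force: 54.9
```

```bash
python3 - <<'E'
from st import *
st()
b=get_image("side"); c0,r0=250,140; k=cv2.resize(b[r0:r0+75,c0:c0+100],(800,600),interpolation=2)[...,::-1].copy(); cv2.imwrite("pics/k2.png",k)
E
```

```text
t 9.2 tray xy mm 64.1 0.4 z 105.8 yaw -0.2691 tilt [ 0.0009 -0.0001] F [-2.3  1.2  9.3] M [0.27 0.83 0.04] w 0.261
```

View pics/k2.png

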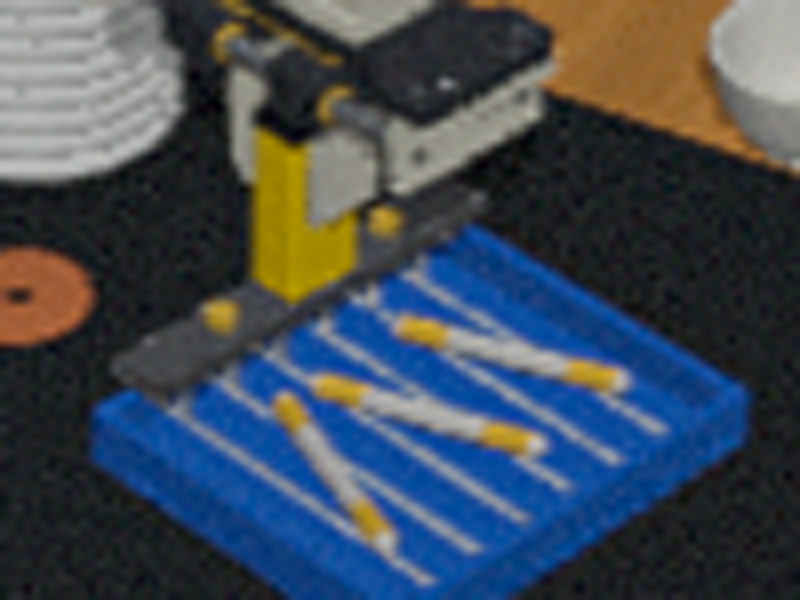

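Contact is at a TCP height of 0.106, where the force rises from -2.5 N to +9 N and the tips sit on the white crests. That sets the tines about 26.4 mm deep. Next I lift, move to mid-tray and lower to about 1.5 mm above the crests.

>>> jog_arm(
  plan=[
    {"offset": [0,0,-0.1],"twist": [0,0,0],"fingers": -1},
    {"offset": [0,-0.15,-0.1],"twist": [0,0,0],"fingers": -1},
    {"offset": [0,-0.35,-0.1],"twist": [0,0,0],"fingers": -1},
    {"offset": [0,-0.427,-0.1],"twist": [0,0,0],"fingers": -1},
    {"offset": [0,-0.427,-0.1],"twist": [0,0,0],"fingers": -1},
    {"offset": [0,-0.427,-0.05],"twist": [0,0,0],"fingers": -1},
    {"offset": [0,-0.427,-0.03],"twist": [0,0,0],"fingers": -1},
    {"offset": [0,-0.427,-0.017],"twist": [0,0,0],"fingers": -1},
    {"offset": [0,-0.427,-0.017],"twist": [0,0,0],"fingers": -1},
  ],
)

```text
clock: 10.38
position: [0.548, -0.1837, 0.107]
ee_rot: [-2.499, -1.903, 0.0]
force: [1.0, -0.9, -1.4]
width: 0.261
gripper_force: 54.9
```

```bash
python3 -c "
from st import *
st()"
```

```text
t 10.375 tray xy mm -0.1 0.4 z 107.04 yaw -0.2691 tilt [-0.0004  0.0001] F [ 1.  -0.9 -1.4] M [-0.02  0.06  0.01] w 0.261
```

>>> jog_arm(
  plan=[
    {"offset": [0,0.03,-0.003],"twist": [0,0,0],"fingers": -1},
    {"offset": [0,0.065,-0.003],"twist": [0,0,0],"fingers": -1},
    {"offset": [0,0.1,-0.003],"twist": [0,0,0],"fingers": -1},
    {"offset": [0,0.135,-0.003],"twist": [0,0,0],"fingers": -1},
    {"offset": [0,0.17,-0.003],"twist": [0,0,0],"fingers": -1},
    {"offset": [0,0.205,-0.003],"twist": [0,0,0],"fingers": -1},
    {"offset": [0,0.24,-0.003],"twist": [0,0,0],"fingers": -1},
    {"offset": [0,0.275,-0.003],"twist": [0,0,0],"fingers": -1},
    {"offset": [0,0.31,-0.003],"twist": [0,0,0],"fingers": -1},
    {"offset": [0,0.345,-0.003],"twist": [0,0,0],"fingers": -1},
    {"offset": [0,0.38,-0.003],"twist": [0,0,0],"fingers": -1},
    {"offset": [0,0.4,-0.003],"twist": [0,0,0],"fingers": -1},
    {"offset": [0,0.4,-0.003],"twist": [0,0,0],"fingers": -1},
  ],
)

```text
clock: 12.0
position: [0.6059, -0.1997, 0.1078]
ee_rot: [2.499, 1.903, -0.0]
force: [0.0, 0.3, -3.2]
width: 0.259
gripper_force: 54.9
```

```bash
python3 - <<'E'
from st import *
st()
b=get_image("side"); c0,r0=250,140; k=cv2.resize(b[r0:r0+75,c0:c0+100],(800,600),interpolation=2)[...,::-1].copy(); cv2.imwrite("pics/k3.png",k)
E
```

```text
t 12.0 tray xy mm 60.0 0.4 z 107.77 yaw -0.2691 tilt [-0. -0.] F [ 0.   0.3 -3.2] M [0.03 0.05 0.02] w 0.259
```

View pics/k3.png

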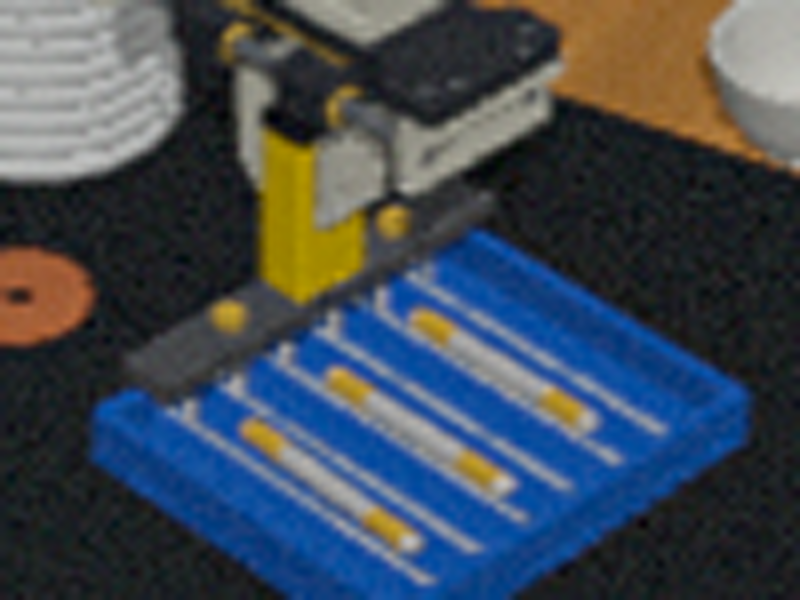

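All three studs now look laid in grooves, with ends at about (430,322), (345,380) and (260,432) in the crop. The far one may still be a degree or two off. I'll comb the other half too, from the middle towards -x.

>>> jog_arm(
  plan=[
    {"offset": [0,0,-0.09],"twist": [0,0,0],"fingers": -1},
    {"offset": [0,-0.15,-0.09],"twist": [0,0,0],"fingers": -1},
    {"offset": [0,-0.33,-0.09],"twist": [0,0,0],"fingers": -1},
    {"offset": [0,-0.4,-0.09],"twist": [0,0,0],"fingers": -1},
    {"offset": [0,-0.4,-0.05],"twist": [0,0,0],"fingers": -1},
    {"offset": [0,-0.4,-0.02],"twist": [0,0,0],"fingers": -1},
    {"offset": [0,-0.4,0.003],"twist": [0,0,0],"fingers": -1},
    {"offset": [0,-0.4,0.003],"twist": [0,0,0],"fingers": -1},
  ],
)

```text
clock: 13.05
position: [0.548, -0.1837, 0.1068]
ee_rot: [-2.499, -1.903, 0.001]
force: [0.3, -0.2, -2.8]
width: 0.259
gripper_force: 54.9
```

>>> jog_arm(
  plan=[
    {"offset": [0,-0.03,0],"twist": [0,0,0],"fingers": -1},
    {"offset": [0,-0.065,0],"twist": [0,0,0],"fingers": -1},
    {"offset": [0,-0.1,0],"twist": [0,0,0],"fingers": -1},
    {"offset": [0,-0.135,0],"twist": [0,0,0],"fingers": -1},
    {"offset": [0,-0.17,0],"twist": [0,0,0],"fingers": -1},
    {"offset": [0,-0.205,0],"twist": [0,0,0],"fingers": -1},
    {"offset": [0,-0.24,0],"twist": [0,0,0],"fingers": -1},
    {"offset": [0,-0.275,0],"twist": [0,0,0],"fingers": -1},
    {"offset": [0,-0.31,0],"twist": [0,0,0],"fingers": -1},
    {"offset": [0,-0.345,0],"twist": [0,0,0],"fingers": -1},
    {"offset": [0,-0.38,0],"twist": [0,0,0],"fingers": -1},
    {"offset": [0,-0.4,0],"twist": [0,0,0],"fingers": -1},
    {"offset": [0,-0.4,0],"twist": [0,0,0],"fingers": -1},
    {"offset": [0,-0.4,-0.15],"twist": [0,0,0],"fingers": -1},
    {"offset": [0,-0.4,-0.4],"twist": [0,0,0],"fingers": -1},
    {"offset": [0,-0.4,-0.7],"twist": [0,0,0],"fingers": -1},
    {"offset": [0,-0.4,-0.7],"twist": [0,0,0],"fingers": -1},
  ],
)

```text
clock: 15.18
position: [0.4924, -0.1684, 0.2157]
ee_rot: [2.495, 1.9, 0.007]
force: [0.2, -0.4, -3.5]
width: 0.258
gripper_force: 54.9
```

```bash
python3 - <<'E'
from st import *
st()
Cs={n:cam(n) for n in("scene","side")}; ms={}
x=np.array([np.cos(Y),np.sin(Y)]); y=np.array([-x[1],x[0]])
for n in("side","scene"):
    im=get_image(n); cv2.imwrite(f"pics/{n}4.png",im[...,::-1])
    h=cv2.cvtColor(im,cv2.COLOR_RGB2HSV).astype(int); nb=((im[...,0].astype(int)>95)&(im[...,1].astype(int)>90)).astype(np.uint8)
    # rectify tray at stud axis height
    g=np.stack(np.meshgrid(np.arange(-78,78,.5),np.arange(-91,91,.5)),-1)/1e3
    uv=np.array([proj(n,[*(T+a*x+b*y),.013],Cs[n])[::-1] for a,b in g.reshape(-1,2)],np.float32).reshape(g.shape)
    k=cv2.remap(im,uv[...,0],uv[...,1],cv2.INTER_CUBIC); cv2.imwrite(f"pics/rect_{n}.png",k[...,::-1])
    w=(cv2.remap(im,uv[...,0],uv[...,1],1)[...,0]>110)
    for yc in(-52,0,52):
        q=[]
        for xx in range(-60,61,3):
            col=k[:, int((xx+78)*2),0].astype(float); idx=np.arange(len(col))*.5-91; s=abs(idx-yc)<9
            v=np.clip(col[s]-110,0,None)
            if v.sum()>400: q.append((xx,(v*idx[s]).sum()/v.sum()))
        q=np.array(q)
        if len(q)>4:
            p=np.polyfit(q[:,0],q[:,1],1); print(n,yc,"x",q[:,0].min(),q[:,0].max(),"y0",p[1].round(1),"deg",np.degrees(np.arctan(p[0])).round(1))
i=np.hstack([cv2.imread(f"pics/rect_{n}.png") for n in("side","scene")]); cv2.imwrite("pics/r.png",i)
E
```

```text
t 15.175 tray xy mm -57.8 0.4 z 215.66 yaw -0.2691 tilt [ 0.0067 -0.0015] F [ 0.2 -0.4 -3.5] M [0.03 0.01 0.02] w 0.258
side -52 x -45.0 48.0 y0 -50.1 deg 0.5
side 0 x -51.0 48.0 y0 1.8 deg -0.4
side 52 x -48.0 45.0 y0 50.0 deg -2.4
scene -52 x -48.0 48.0 y0 -50.2 deg -0.1
scene 0 x -51.0 45.0 y0 1.9 deg 0.1
scene 52 x -51.0 45.0 y0 50.2 deg -2.5
```

View pics/r.png

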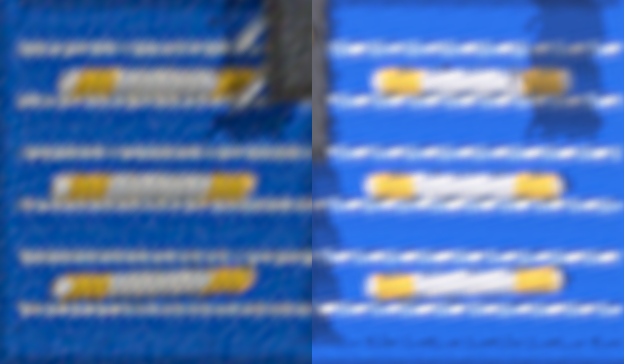

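The rectified views show all three studs in their grooves. Two are within 0.5°, but the one at y=+52 is still about 2.5° off, with its +x end leaning towards -y. I'll nudge that end straight with one sweep at a slight lateral shift; by the geometry, the other tines stay clear of the other studs.

>>> jog_arm(
  plan=[
    {"offset": [0.03,0.2,0.2],"twist": [0,0,0],"fingers": -1},
    {"offset": [0.03,0.4,0.4],"twist": [0,0,0],"fingers": -1},
    {"offset": [0.03,0.4,0.6],"twist": [0,0,0],"fingers": -1},
    {"offset": [0.03,0.4,0.6],"twist": [0,0,0],"fingers": -1},
    {"offset": [0.03,0.4,0.65],"twist": [0,0,0],"fingers": -1},
    {"offset": [0.03,0.4,0.68],"twist": [0,0,0],"fingers": -1},
    {"offset": [0.03,0.4,0.7],"twist": [0,0,0],"fingers": -1},
    {"offset": [0.03,0.4,0.7],"twist": [0,0,0],"fingers": -1},
  ],
)

```text
clock: 16.27
position: [0.5492, -0.1793, 0.1077]
ee_rot: [2.499, 1.903, 0.0]
force: [0.3, -0.2, -2.8]
width: 0.259
gripper_force: 54.9
```

>>> jog_arm(
  plan=[
    {"offset": [0.002,0.03,0],"twist": [0,0,0],"fingers": -1},
    {"offset": [0.004,0.06,0],"twist": [0,0,0],"fingers": -1},
    {"offset": [0.007,0.09,0],"twist": [0,0,0],"fingers": -1},
    {"offset": [0.01,0.12,0],"twist": [0,0,0],"fingers": -1},
    {"offset": [0.013,0.15,0],"twist": [0,0,0],"fingers": -1},
    {"offset": [0.017,0.18,0],"twist": [0,0,0],"fingers": -1},
    {"offset": [0.017,0.21,0],"twist": [0,0,0],"fingers": -1},
    {"offset": [0.017,0.24,0],"twist": [0,0,0],"fingers": -1},
    {"offset": [0.017,0.27,0],"twist": [0,0,0],"fingers": -1},
    {"offset": [0.017,0.3,0],"twist": [0,0,0],"fingers": -1},
    {"offset": [0.017,0.34,0],"twist": [0,0,0],"fingers": -1},
    {"offset": [0.017,0.38,0],"twist": [0,0,0],"fingers": -1},
    {"offset": [0.017,0.38,0],"twist": [0,0,0],"fingers": -1},
    {"offset": [0.017,0.38,-0.15],"twist": [0,0,0],"fingers": -1},
    {"offset": [0.017,0.38,-0.4],"twist": [0,0,0],"fingers": -1},
    {"offset": [0.017,0.38,-0.72],"twist": [0,0,0],"fingers": -1},
    {"offset": [0.017,0.38,-0.72],"twist": [0,0,0],"fingers": -1},
  ],
)

```text
clock: 18.4
position: [0.6069, -0.1928, 0.2196]
ee_rot: [2.495, 1.9, 0.007]
force: [0.9, -0.6, -3.1]
width: 0.262
gripper_force: 54.9
```

```bash
cat > chk.py <<'E'
from st import *
st()
x=np.array([np.cos(Y),np.sin(Y)]); y=np.array([-x[1],x[0]])
for n in("side","scene"):
    C=cam(n); im=get_image(n)
    g=np.stack(np.meshgrid(np.arange(-78,78,.5),np.arange(-91,91,.5)),-1)/1e3
    uv=np.array([proj(n,[*(T+a*x+b*y),.013],C)[::-1] for a,b in g.reshape(-1,2)],np.float32).reshape(g.shape)
    k=cv2.remap(im,uv[...,0],uv[...,1],cv2.INTER_CUBIC); cv2.imwrite(f"pics/rect2_{n}.png",k[...,::-1])
    for yc in(-52,0,52):
        q=[]
        for xx in range(-60,61,3):
            col=k[:, int((xx+78)*2),0].astype(float); idx=np.arange(len(col))*.5-91; s=abs(idx-yc)<9
            v=np.clip(col[s]-110,0,None)
            if v.sum()>400: q.append((xx,(v*idx[s]).sum()/v.sum()))
        q=np.array(q)
        if len(q)>4:
            p=np.polyfit(q[:,0],q[:,1],1); print(n,yc,"x",q[:,0].min(),q[:,0].max(),"y0",p[1].round(1),"deg",np.degrees(np.arctan(p[0])).round(1))
E
python3 chk.py
```

```text
t 18.4 tray xy mm 59.0 7.4 z 219.62 yaw -0.2692 tilt [ 0.0073 -0.0017] F [ 0.9 -0.6 -3.1] M [-0.03 -0.02  0.02] w 0.262
side -52 x -45.0 51.0 y0 -50.2 deg -0.2
side 0 x -51.0 48.0 y0 1.8 deg -0.4
side 52 x -48.0 45.0 y0 51.7 deg -2.5
scene -52 x -48.0 48.0 y0 -50.6 deg -1.3
scene 0 x -51.0 45.0 y0 1.9 deg 0.0
scene 52 x -51.0 45.0 y0 52.1 deg -2.6
```

The stud at +52 now sits centred in its groove. Its remaining 2.5° is within the groove's free play (±3.4° for a stud flat on the floor), so all three lie down in grooves of their own. I'll return the rake now.

>>> jog_arm(
  plan=[
    {"offset": [0.3,-0.17,0],"twist": [0,0,0],"fingers": -1},
    {"offset": [0.65,-0.36,0],"twist": [0,0,0],"fingers": -1},
    {"offset": [1,-0.556,0],"twist": [0,0,0],"fingers": -1},
  ],
)

```text
clock: 18.88
position: [0.5626, -0.0237, 0.2135]
ee_rot: [-2.498, -1.902, 0.004]
force: [0.1, 0.3, -2.6]
width: 0.257
gripper_force: 54.9
```

>>> jog_arm(
  plan=[
    {"offset": [0.35,-0.19,0],"twist": [0,0,-0.005],"fingers": -1},
    {"offset": [0.7,-0.38,0],"twist": [0,0,-0.012],"fingers": -1},
    {"offset": [1,-0.556,0],"twist": [0,0,-0.02],"fingers": -1},
    {"offset": [1,-0.556,0],"twist": [0,0,-0.02],"fingers": -1},
    {"offset": [1,-0.556,0],"twist": [0,0,-0.02],"fingers": -1},
    {"offset": [1,-0.556,0],"twist": [0,0,-0.02],"fingers": -1},
  ],
)

```text
clock: 19.62
position: [0.5237, 0.1398, 0.2146]
ee_rot: [2.377, 2.054, -0.002]
force: [0.2, 0.0, -3.0]
width: 0.257
gripper_force: 54.9
```

```bash
python3 -c "
from st import *
st(); print(observe()['position'])"
```

```text
t 19.625 tray xy mm -109.5 305.9 z 214.65 yaw -0.1458 tilt [-0.0011 -0.0011] F [ 0.2  0.  -3. ] M [-0.    0.01  0.04] w 0.257
[0.52372548 0.13980355 0.21464738]
```

>>> jog_arm(
  plan=[
    {"offset": [0.017,0.003,0.15],"twist": [0,0,0],"fingers": -1},
    {"offset": [0.017,0.003,0.35],"twist": [0,0,0],"fingers": -1},
    {"offset": [0.017,0.003,0.44],"twist": [0,0,0],"fingers": -1},
    {"offset": [0.017,0.003,0.44],"twist": [0,0,0],"fingers": -1},
    {"offset": [0.017,0.003,0.44],"twist": [0,0,0],"fingers": -1},
  ],
)

```text
clock: 20.25
position: [0.5252, 0.1439, 0.1503]
ee_rot: [2.375, 2.056, 0.002]
force: [-0.1, -0.1, -2.2]
width: 0.259
gripper_force: 54.9
```

```bash
python3 -c "
from st import *
st(); p=observe()['position']; d=(np.array([.5246,.1422])-p[:2])*1e3; a=-.1445; print(p,'tx',d@[-np.sin(a),np.cos(a)],'ty',d@[np.cos(a),np.sin(a)])"
```

```text
t 20.25 tray xy mm -109.1 310.2 z 150.29 yaw -0.1439 tilt [0.0013 0.0004] F [-0.1 -0.1 -2.2] M [-0.01  0.02  0.01] w 0.259
[0.52523593 0.14385741 0.15029412] tx -1.731709723913207 ty -0.39064144521815564
```

>>> jog_arm(
  plan=[
    {"offset": [-0.0115,-0.003,0.03],"twist": [0,0,0],"fingers": -1},
    {"offset": [-0.0115,-0.003,0.05],"twist": [0,0,0],"fingers": -1},
    {"offset": [-0.0115,-0.003,0.05],"twist": [0,0,0],"fingers": -1},
  ],
)

```text
clock: 20.62
position: [0.5237, 0.1423, 0.1418]
ee_rot: [-2.375, -2.057, 0.0]
force: [0.0, 0.7, -2.9]
width: 0.258
gripper_force: 54.9
```

>>> jog_arm(
  plan=[
    {"offset": [0,0,0.05],"twist": [0,0,0],"fingers": -1},
    {"offset": [0,0,0.1],"twist": [0,0,0],"fingers": -1},
    {"offset": [0,0,0.15],"twist": [0,0,0],"fingers": -1},
    {"offset": [0,0,0.173],"twist": [0,0,0],"fingers": -1},
    {"offset": [0,0,0.173],"twist": [0,0,0],"fingers": -1},
  ],
)

```text
clock: 21.25
position: [0.5237, 0.1423, 0.1156]
ee_rot: [-2.375, -2.056, 0.001]
force: [0.1, 0.1, -2.3]
width: 0.259
gripper_force: 54.9
```

```bash
python3 -c "
from st import *
st(); p=observe()['position']; print(p)"
```

```text
t 21.25 tray xy mm -110.2 308.3 z 115.58 yaw -0.1434 tilt [-0.0006 -0.0002] F [ 0.1  0.1 -2.3] M [-0.04 -0.    0.03] w 0.259
[0.5236668  0.14226619 0.11557543]
```

>>> jog_arm(
  plan=[
    {"offset": [0,0.005,0.007],"twist": [0,0,0],"fingers": -1},
    {"offset": [0,0.005,0.012],"twist": [0,0,0],"fingers": -1},
    {"offset": [0,0.005,0.012],"twist": [0,0,0],"fingers": -1},
  ],
)

```text
clock: 21.62
position: [0.5246, 0.1421, 0.1142]
ee_rot: [2.375, 2.057, 0.0]
force: [0.3, 0.8, -2.7]
width: 0.257
gripper_force: 54.9
```

>>> jog_arm(
  plan=[
    {"offset": [0,0,0.003],"twist": [0,0,0],"fingers": -1},
    {"offset": [0,0,0.006],"twist": [0,0,0],"fingers": -1},
    {"offset": [0,0,0.006],"twist": [0,0,0],"fingers": -1},
  ],
)

```text
clock: 22.0
position: [0.5246, 0.1422, 0.1136]
ee_rot: [2.375, 2.056, 0.0]
force: [-2.6, -1.4, 4.0]
width: 0.259
gripper_force: 54.9
```

The rake is seated at the same height as when I took it. I'll release it and retreat.

>>> jog_arm(
  plan=[
    {"offset": [0,0,0],"twist": [0,0,0],"fingers": -0.3},
    {"offset": [0,0,0],"twist": [0,0,0],"fingers": 0.1},
    {"offset": [0,0,0],"twist": [0,0,0],"fingers": 0.2},
    {"offset": [0,0,0],"twist": [0,0,0],"fingers": 0.2},
    {"offset": [0,0,-0.1],"twist": [0,0,0],"fingers": 0.2},
    {"offset": [0,0,-0.4],"twist": [0,0,0],"fingers": 0.2},
    {"offset": [0,0,-0.75],"twist": [0,0,0],"fingers": 0.2},
    {"offset": [0,0,-0.95],"twist": [0,0,0],"fingers": 0.2},
    {"offset": [0,0,-0.95],"twist": [0,0,0],"fingers": 0.2},
    {"offset": [0,0,-0.95],"twist": [0,0,0],"fingers": 0.2},
  ],
)

```text
clock: 23.25
position: [0.5242, 0.1421, 0.2558]
ee_rot: [-2.375, -2.057, 0.0]
force: [0.6, -0.3, -0.7]
width: 0.603
gripper_force: 0.0
```

```bash
python3 chk.py; python3 - <<'E'
from fit import *
b0=cv2.imread("pics/wrist1.png")
C=cam("wrist"); im=get_image("wrist")
for d in regions_of("rake","wrist")[:3]:
    ys,xs=np.nonzero(d["region"]); q=np.array([on("wrist",a,b,.06,C)[:2] for a,b in zip(ys,xs)]); w,v=np.linalg.eigh(np.cov(q.T)); print("rake",round(d["conf"],2),len(q),q.mean(0).round(4),np.degrees(np.arctan(v[1,1]/v[0,1])).round(1))
s0=cv2.imread("pics/side0.png")[200:300,200:300].astype(int); s1=get_image("side")[200:300,200:300,::-1].astype(int)
print("side diff near rest",(abs(s0-s1).max(2)>60).sum())
E
```

```text
t 23.25 tray xy mm -109.6 308.3 z 255.82 yaw -0.1434 tilt [-0.  0.] F [ 0.6 -0.3 -0.7] M [-0.06  0.    0.02] w 0.603
side -52 x -45.0 51.0 y0 -50.2 deg -0.1
side 0 x -51.0 45.0 y0 1.8 deg -0.5
side 52 x -48.0 24.0 y0 51.7 deg -2.5
scene -52 x -48.0 51.0 y0 -50.2 deg 0.1
scene 0 x -51.0 45.0 y0 1.8 deg -0.4
scene 52 x -51.0 45.0 y0 51.8 deg -3.2
rake 0.7 4223 [0.5239 0.145 ] 81.4
rake 0.69 2088 [0.6358 0.2901] -37.1
side diff near rest 53
```

```bash
python3 -c "
from cell import *
print(sign_off())"
```

```text
the job is handed in; nothing more can be done
None
```

The job is handed in at about 23 s: all three studs lie in grooves of their own (two within about 1°, the one at y = +52 mm still about 2.5–3° off, which I judged to be within the groove's free play), tines felt at about 26.4 mm deep, and the rake back on its rest as found; I viewed 11 pictures, one over the limit of 10.

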